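# Fill and close the seasoning caddy

### The job

Put the seasoning caddy away for the day: stand every full (red-brown, black-capped) jar upright in a well of its own in the steel caddy, then set the deep lid fully home on it and swing both orange-tipped clamps down flat over the lid. Drop every empty pale sauce pot into the teal bowl for washing, at any time, and leave the blue soy dish and the wooden pepper mill where they stand.

Things in the scene. Friction and masses are not known exactly. Their poses are not given: they have to be found in the camera images.
- full1_c (a point): full seasoning jar: red-brown cylinder with a black cap of the same width, 44 mm diameter, 80 mm tall, about 180 g, standing upright; the point is its centre (40 mm above its underside), z along the jar's axis. Two or three of full1..full3 are present.
- full2_c (a point): full seasoning jar: red-brown cylinder with a black cap of the same width, 44 mm diameter, 80 mm tall, about 180 g, standing upright; the point is its centre (40 mm above its underside), z along the jar's axis. Two or three of full1..full3 are present.
- full3_c (a point): full seasoning jar: red-brown cylinder with a black cap of the same width, 44 mm diameter, 80 mm tall, about 180 g, standing upright; the point is its centre (40 mm above its underside), z along the jar's axis. Two or three of full1..full3 are present.
- empty1_c (a point): empty squat sauce pot: pale frosted green-white cylinder with a dark mouth on top, 54 mm diameter, 50 mm tall, about 110 g, standing upright (treat as solid); the point is its centre (25 mm above its underside), z along the axis. Two or three of empty1..empty3 are present.
- empty2_c (a point): empty squat sauce pot: pale frosted green-white cylinder with a dark mouth on top, 54 mm diameter, 50 mm tall, about 110 g, standing upright (treat as solid); the point is its centre (25 mm above its underside), z along the axis. Two or three of empty1..empty3 are present.
- empty3_c (a point): empty squat sauce pot: pale frosted green-white cylinder with a dark mouth on top, 54 mm diameter, 50 mm tall, about 110 g, standing upright (treat as solid); the point is its centre (25 mm above its underside), z along the axis. Two or three of empty1..empty3 are present.
- caddy: base of a stainless seasoning caddy, fixed; origin: centre of its underside on the shelf, x across, y along its row of wells. Foot 96 (x) x 292 (y) mm. Three wells, each 64 (x) x 62 (y) mm or more, floors 10 mm above the shelf, centres at y = +68, 0, -68 mm; any full jar may stand in any well, one to a well. At y = +132 and -132 mm stand posts (30 x 12 mm, 100 mm high) with the clamps.
- seat (a point): centre of the caddy at the height of the step that carries the lid's rim: step 96 (x) x 230 (y) mm outside, 28 mm above the shelf. Inside it the wells' outer wall, a lip 74 x 208 mm outside, rises 12 mm higher (40 mm above the shelf) and locates the lid. Axes as the caddy's.
- lid_handle (a point): loose deep stainless lid, about 380 g, on top an oak bar handle 16 (x) x 80 (y) mm, 40 mm high. The point is the centre of the bar, 20 mm above the lid's top and 91 mm above its rim; x across the bar, y along bar and lid. At first it stands on the shelf, rim down.
- lid_rim (a point): the same lid: centre of its lower rim, at the point seat when home. A box open underneath, outside 92 (x) x 226 (y) x 71 mm high without the handle, inside 82 x 216 x 66 mm deep, walls 5 mm: it fits round the caddy's lip with 4 mm to spare on each side, either way round
- bowl_mouth (a point): teal silicone wash bowl, stands fast on the shelf: rim 200 mm outside diameter, 75 mm high, inside floor 6 mm above the shelf and about 115 mm wide, wall 5 mm; the point is the centre of the mouth, at rim height
- clamp_left (a joint): swing-over clamp arm at the caddy's y = +132 mm end: 0 rad = down, lying level (pointing to -y of the caddy, inwards) 2 mm above the top of a seated lid; grows as it opens: pi/2 = upright, about 1.7 to 2.1 = leaning outwards, as at first. Friction hinge: stays where left, about 1 N at the tip moves it. It cannot come down on a lid that is not home.
- clamp_left_hinge (a point): hinge axis of the clamp_left arm, centre, 107 mm above the shelf; the axis lies along the caddy's x
- clamp_left_tip (a point): free end of the clamp_left arm, 70 mm from the hinge; the arm is 12 mm thick, 18 mm wide, its last 22 mm an orange pad 22 mm wide
- clamp_right (a joint): swing-over clamp arm at the caddy's y = -132 mm end: 0 rad = down, lying level (pointing to +y of the caddy, inwards) 2 mm above the top of a seated lid; grows as it opens: pi/2 = upright, about 1.7 to 2.1 = leaning outwards, as at first. Friction hinge: stays where left, about 1 N at the tip moves it. It cannot come down on a lid that is not home.
- clamp_right_hinge (a point): hinge axis of the clamp_right arm, centre, 107 mm above the shelf; the axis lies along the caddy's x
- clamp_right_tip (a point): free end of the clamp_right arm, 70 mm from the hinge; the arm is 12 mm thick, 18 mm wide, its last 22 mm an orange pad 22 mm wide
- soy_dish: bystander, to be left where it is: blue soy dish 84 mm wide, 18 mm high; origin at the centre of its underside
- pepper_mill: bystander, to be left where it is: dark wooden pepper mill 52 mm wide, 108 mm high; origin at the centre of its underside
Not all that is in view belongs to the job. Leave any purple look-alike of the part that bears full3_c alone.

How it is judged (in metres and radians):
On the way, in this order (a step that is already met when the one before it is completed fails the run):
1. every full jar stands upright on the floor of a well of the caddy (x of full1_c in the frame of caddy between -0.02 and 0.02 m and y of full1_c in the frame of caddy between -0.09 and 0.09 m and z of full1_c in the frame of caddy between 0.044 and 0.056 m and angle between each of full1_c, full2_c, full3_c's own z axis and vertical below 0.12 rad and x of full2_c in the frame of caddy between -0.02 and 0.02 m and y of full2_c in the frame of caddy between -0.09 and 0.09 m and z of full2_c in the frame of caddy between 0.044 and 0.056 m and x of full3_c in the frame of caddy between -0.02 and 0.02 m and y of full3_c in the frame of caddy between -0.09 and 0.09 m and z of full3_c in the frame of caddy between 0.044 and 0.056 m), for 0.2 s.
2. the lid sits fully home on the caddy over the jars (all of step 1 and horizontal distance between lid_rim and seat below 0.009 m and z of lid_rim in the frame of seat between -0.004 and 0.004 m and angle between the y axis of lid_rim and the y axis of caddy, either way round below 0.1 rad and angle between lid_rim's own z axis and vertical below 0.06 rad), for 0.2 s.
3. both clamps are down over the lid (horizontal distance between lid_rim and seat below 0.009 m and z of lid_rim in the frame of seat between -0.004 and 0.004 m and angle between the y axis of lid_rim and the y axis of caddy, either way round below 0.1 rad and angle between lid_rim's own z axis and vertical below 0.06 rad and value of joint each of clamp_left, clamp_right below 0.12 rad), for 0.2 s.
At the end, for the whole second after the job is handed in: Full jars upright (0.12 rad) on well floors, centres within 20 mm of the row line; lid rim on the step (4 mm in height, 9 mm sideways, 0.1 rad); both clamps below 0.12 rad; empty pots in the bowl (within 85 mm of its axis, centre at most 30 mm above its rim); all at rest (all of step 1 and all of step 3 and horizontal distance between each of empty1_c, empty2_c, empty3_c and bowl_mouth below 0.085 m and z of each of empty1_c, empty2_c, empty3_c in the frame of bowl_mouth below 0.03 m and linear speed of lid below 0.02 m/s and linear speed of each of full1, full2, full3, empty1, empty2, empty3 below 0.03 m/s); the robot touches nothing.
It fails at once if the soy dish or the pepper mill is moved more than 30 mm (distance of any of soy_dish, pepper_mill from where it was at the start of the episode above 0.03 m).
Of full1, full2, full3 only 2 to 3 are there at a start; the rules pass over those that are not, and their reading is None.
Of empty1, empty2, empty3 only 2 to 3 are there at a start; the rules pass over those that are not, and their reading is None.
At some moment in a run one of empty1, empty2, empty3, lid may be knocked a few centimetres aside while the robot is not near it.
It also fails if it takes over 210 s, if anything falls off the work surface, if the arm or the gripper's body presses on something with over 40 N, if the wrist force passes 120 N, or if a joint passes its speed limit or range.

### The arm

A 7-joint arm with a two-finger parallel gripper is mounted at the origin on the work surface. World frame = base frame: x ahead of the robot, y to its left, z up, the work surface at z = 0. Lengths are in m, angles in degrees, forces in N, time in s.
With the tool pointing down it reaches from about 0.425 to 1.025 m from the base axis. Payload 3.6 kg.
Tool frame: the origin (TCP) lies at the very end of the fingers, on their centre line; the grasp point (between the pads) lies 19 mm behind it (r.grasp_offset is the distance from the TCP to the grasp point, in m); z points along the fingers, y is the line along which they close (so a half turn about z gives the same grasp; the last joint's range is limited). The gripper opens to 85 mm and grips with 20 to 120 N. Pads are 22 mm wide; open, the fingers measure 114 mm over their backs; the gripper's body (76 mm by 85 mm) begins 54 mm behind the grasp point. The pads swing forward as they close: fully open they stand 13 mm farther back than shut.
Start: joints at [-73.31, 33.873, 2.773, 92.16, -1.908, 54.013, -1.931], TCP at [0.272, 0.672, 0.231] pointing down, gripper open.
Joint ranges: [-153.93, 153.93], [-27.13, 128.08], [-72.61, 78.16], [10.71, 143.7], [-87.88, 267.88], [4.46, 118.87], [-176.78, 176.78]. Speed limits (degrees/s): [147.25, 147.25, 180, 180, 180, 180, 180].

### API

Orientations are given as a 3x3 rotation matrix whose columns are the frame's x, y, z axes.
In Python, from station import r gives the robot as it stands.
- The arm moves only by the tool send_rows, never from a script. Its argument "series" is text: rows parted by semicolons, each of 7 numbers parted by spaces: the shift along the tool's x, y, z in cm, then the turn, a rotation vector about the tool's x, y, z in degrees, then the finger opening in cm, from 0 to 8.54. A call has 1 to 12 rows; each row shifts and turns the commanded pose from where the row before left it, along the tool's axes as they then stand; what a row does not reach is not made up. A row lasts 1/8 s, in which the tool goes at most 62.5 mm and 10.7 degrees, less where a joint would pass 70% of its speed; a pose out of reach is approached as far as the arm can. A call is refused whole if a number of a shift passes 6.25 or a number of a turn 10.7, either way. A call with a gripper value outside its range is refused whole. The fingers move at their own pace and stop on an object; "newtons" is the grip in N (left out, the last holds). Time passes only in rows, so rows that do not move let the fingers close. It gives the time, the measured TCP pose, the force, the opening and the grip force at its end, in the units of the state.
- r.get_state(): the state, without advancing time (a new reading comes with each control period).
- r.camera(name): name is "scene" or "top" or "wrist"; returns (picture, depth): 480x640x3 uint8, red, green, blue; 480x640 float32, m along the optical axis (not along the pixel's ray), 0 where there is no reading.
- r.camera_info(name): a dict with "K" (3x3 intrinsics, pixels), "origin" and "attitude" of the camera in the world. Camera axes: x right, y down, z forward; pixel columns grow to the right and rows downward; lengths in m; the calibration is good to about 2 mm. A picture is of the moment at which its call begins: read the wrist's pose just before it. camera_info takes no time and is no camera call; for the wrist camera it gives the pose at the moment of the call.
- r.finish_job(): hands the job in; it is judged then, once.
Trained networks look in the newest picture that a camera, given by its name, has taken for a name from the list of things; names that differ only in an ending like _2 or _b are one class to them, and where a whole thing is asked for, a point or a joint stands for the part that bears it (a point fixed in the world has none). Each returns a list of dicts, best first, with "conf" (0 to 1); they miss things now and then, are a little off and sometimes report something else, mostly with a low value. They report only what shows in the picture. A call takes as long as a camera call. They do not tell look-alikes from the thing itself.
- r.find_in(camera, thing): "uv" ([column, row] in pixels, amid what is visible of it).
- r.trace(camera, thing): "region" (480x640 bool, what is visible of it) and "uv" ([column, row] in pixels, amid what is visible of it).
- r.pinpoint(camera, thing): "uv" ([column, row] in pixels: a listed point, or the origin of a listed thing).
The state is a dict: "clock": time; "joint_positions": joint angles; "joint_velocities": joint speeds; "effort": joint torques, N m; "tool_pos": TCP position; "tcp_rot": TCP orientation; "contact_force": force on the tool from outside, world axes, zero at the start; "wrist_torque": the same for the moment, N m; "finger_gap": opening from 0.0 (shut) to 1.0 (fully open); "gripper_force": force on a finger pad.
Only numpy, scipy, OpenCV 4.12 (cv2) and the standard library are available. Lean on these libraries where they do the work, as an engineer would, in place of code of your own. Each camera call takes 0.05 s, during which the arm holds its last target. There are 200 camera calls.

## Working session

There is one attempt and no reset: what is moved stays moved. The work goes in short steps, Python scripts to look and compute and a tool call to move; the robot and the scene stay as the last step left them, time stands still between calls to the robot, and variables do not carry over. Pictures are saved under pics/ and viewed, at most 14 in all, crops included, and the job is handed in when it is done.

Besides the shell and the picture viewer there is one more tool, called after "Request:" as name(argument=value, ...), one argument or row to a line, values as JSON. send_rows: Moves the arm, as the interface text tells. Its arguments: {"type":"object","properties":{"series":{"type":"string"},"newtons":{"type":"number"}},"required":["series"]}

```bash
ls; mkdir -p pics; cat > h.py <<'E'
import numpy as np, cv2
from station import r
def shot(c,name=None):
    im,d=r.camera(c); i=r.camera_info(c)
    if name: cv2.imwrite('pics/'+name,im[:,:,::-1])
    return im,d,i
def ray(i,uv):
    K=np.array(i['K']); R=np.array(i['attitude']); 
    v=R@np.linalg.inv(K)@np.array([uv[0],uv[1],1.0]); return np.array(i['origin']),v
def at_z(i,uv,z):
    o,v=ray(i,uv); return o+v*(z-o[2])/v[2]
def at_d(i,uv,d):
    o,v=ray(i,uv); return o+v*d
def cloud(i,d,mask):
    vv,uu=np.nonzero(mask&(d>0)); K=np.array(i['K'])
    z=d[vv,uu]; p=np.stack([(uu-K[0,2])/K[0,0]*z,(vv-K[1,2])/K[1,1]*z,z])
    return (np.array(i['attitude'])@p).T+np.array(i['origin'])
E
python3 - <<'E'
from h import *
np.set_printoptions(precision=3,suppress=True)
for c in ['scene','top']:
    im,d,i=shot(c,c+'0.png'); print(c,i['origin'],np.array(i['attitude']).tolist())
    for t in ['full1_c','empty1_c','lid_handle','lid_rim','seat','caddy','bowl_mouth','clamp_left_tip','clamp_right_tip','clamp_left_hinge','clamp_right_hinge','soy_dish','pepper_mill']:
        for f in r.pinpoint(c,t)[:6]:
            u,v=np.round(f['uv']).astype(int); 
            dd=d[min(max(v,0),479),min(max(u,0),639)]
            print(t,u,v,round(f['conf'],2),at_d(i,f['uv'],dd))
s=r.get_state();print(s)
E
```

```text
pics
scene [1.034 0.365 0.752] [[-0.5799958052233822, 0.5976444420321456, -0.5535575731858122], [0.8146120990933648, 0.428398186214421, -0.39100143485529043], [0.003463225950200214, -0.6777138887143155, -0.7353175444049584]]
full1_c 374 261 0.94 [0.479 0.121 0.049]
lid_handle 487 327 0.56 [0.526 0.355 0.092]
lid_rim 479 356 0.97 [0.565 0.365 0.065]
seat 280 300 0.88 [0.635 0.013 0.01 ]
seat 365 300 0.72 [0.647 0.19  0.17 ]
caddy 285 308 0.57 [0.645 0.031 0.011]
bowl_mouth 280 220 0.64 [ 0.494 -0.097  0.046]
bowl_mouth 177 172 0.6 [ 0.491 -0.412  0.022]
clamp_left_tip 362 300 0.7 [0.652 0.188 0.172]
clamp_right_tip 214 211 0.68 [ 0.641 -0.12   0.175]
clamp_left_hinge 342 315 0.92 [0.66  0.162 0.12 ]
clamp_right_hinge 223 238 0.69 [ 0.648 -0.102  0.123]
clamp_right_hinge 477 357 0.49 [0.566 0.363 0.062]
soy_dish 389 424 0.89 [0.723 0.296 0.011]
soy_dish 310 226 0.2 [ 0.484 -0.026  0.062]
pepper_mill 141 259 0.83 [ 0.723 -0.272  0.02 ]
top [0.42 0.01 0.92] [[-0.025906573201417447, -0.9875520098941337, 0.15514469768257266], [-0.9995281402470024, 0.023027130700947845, -0.02032850476670850
[... 855 characters left out ...]
73 [ 0.698 -0.288  0.053]
pepper_mill 512 248 0.62 [ 0.547 -0.4    0.008]
pepper_mill 297 290 0.61 [0.469 0.043 0.05 ]
{'clock': 1.4, 'joint_positions': array([-73.308,  33.872,   2.771,  92.162,  -1.909,  54.014,  -1.931]), 'joint_velocities': array([ 0.003, -0.076,  0.038,  0.04 ,  0.061,  0.018,  0.071]), 'effort': array([  0.001, -54.862,   1.545, -19.853,   0.009,   0.002,  -0.   ]), 'tool_pos': array([0.272, 0.672, 0.231]), 'tcp_rot': array([[-0.927,  0.375, -0.   ],
       [ 0.375,  0.927, -0.   ],
       [ 0.   , -0.   , -1.   ]]), 'contact_force': array([ 0.062,  0.857, -0.476]), 'wrist_torque': array([ 0.008,  0.048, -0.008]), 'gripper_force': 0.0, 'finger_gap': 1.0030010945572432}
```

View pics/scene0.png

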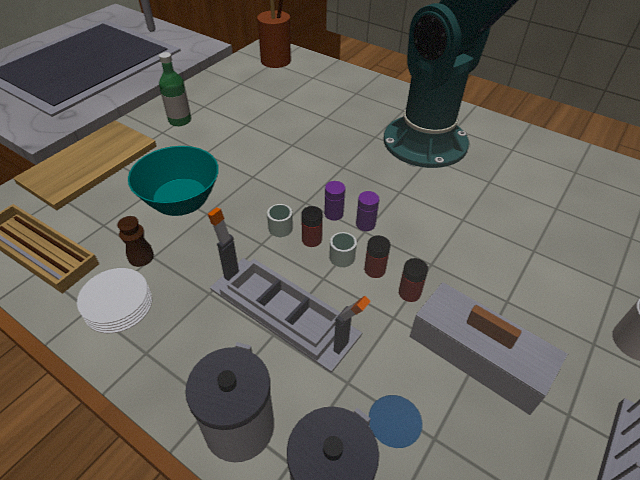

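View pics/top0.png

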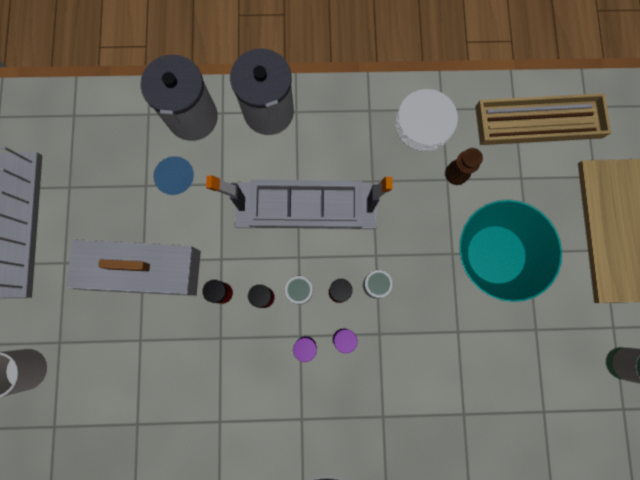

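Scene view: caddy at (285,310), three red-brown jars at (312,226), (377,257), (413,280), and two pale pots at (280,220), (343,249). The two purple look-alikes are at (335,200) and (368,211), and the lid is at (488,345). Top view: jars at (215,291), (261,296), (341,290), pots at (298,290), (378,284), bowl at (510,250), lid at (130,267). The lid leaves about 15 mm beside the jar at (215,291).

```bash
python3 - <<'E'
from h import *
np.set_printoptions(precision=4,suppress=True)
C=[];V=[]
for c in ['scene','top']:
    im,d,i=shot(c); p=cloud(i,d,np.ones(d.shape,bool)); rgb=im[d>0].astype(int); 
    hsv=cv2.cvtColor(im,cv2.COLOR_RGB2HSV)[d>0]
    print(c,'floor',np.median(p[(abs(p[:,0]-.57)<.03)&(abs(p[:,1]-.05)<.1)&(p[:,2]<.02)][:,2]))
    # items: rough centres
    for n,(x,y),zr in [('fullA',(.468,.19),(.07,.09)),('fullB',(.465,.105),(.07,.09)),('fullC',(.47,-.045),(.07,.09)),('emptyA',(.469,.043),(.04,.06)),('emptyB',(.48,-.11),(.04,.06))]:
        m=(np.hypot(p[:,0]-x,p[:,1]-y)<.045)&(p[:,2]>zr[0])&(p[:,2]<zr[1]); q=p[m]
        if len(q)<10: print(n,'none',len(q)); continue
        z=np.median(q[:,2]); q=q[abs(q[:,2]-z)<.004]
        (cx,cy),rad=cv2.minEnclosingCircle(q[:,:2].astype(np.float32)); print(n,len(q),'z',z,'c',cx,cy,'r',rad, 'med',np.median(q,0))
    m=(abs(p[:,0]-.52)<.15)&(abs(p[:,1]-.34)<.17)&(p[:,2]>.062)&(p[:,2]<.078)&(p[:,1]>.2)
    q=p[m]; z=np.median(q[:,2]); q=q[abs(q[:,2]-z)<.004]; print('lid top',z,cv2.minAreaRect(q[:,:2].astype(np.float32)))
    m=(abs(p[:,0]-.52)<.1)&(abs(p[:,1]-.34)<.1)&(p[:,2]>.10)&(p[:,2]<.12); q=p[m]; print('handle',np.median(q[:,2]),cv2.minAreaRect(q[:,:2].astype(np.float32)))
    for nm,lo,hi in [('foot+',.006,.05),('lip',.034,.046)]:
        m=(abs(p[:,0]-.65)<.09)&(abs(p[:,1]-.02)<.17)&(p[:,2]>lo)&(p[:,2]<hi); q=p[m]; print(nm,len(q),np.median(q[:,2]),cv2.minAreaRect(q[:,:2].astype(np.float32)))
    m=(abs(p[:,0]-.55)<.13)&(abs(p[:,1]+.4)<.13)&(p[:,2]>.068)&(p[:,2]<.082); q=p[m]; print('bowl',np.median(q[:,2]),cv2.minEnclosingCircle(q[:,:2].astype(np.float32)))
    o=(hsv[:,0]<16)&(hsv[:,0]>5)&(hsv[:,1]>180)&(hsv[:,2]>120)
    for s in (1,-1):
        q=p[o&(abs(p[:,0]-.65)<.06)&(abs(p[:,1]-.02-s*.16)<.07)&(p[:,2]>.12)]; print('tip',len(q),np.median(q,0),q.min(0),q.max(0))
        q=p[(abs(p[:,0]-.65)<.04)&(abs(p[:,1]-.02-s*.13)<.03)&(p[:,2]>.085)&(p[:,2]<.12)]; print('hinge',np.median(q,0),q.min(0),q.max(0))
    np.savez(c+'0.npz',p=p,rgb=rgb)
E
```

```text
scene floor 0.0004626577907536067
fullA 371 z 0.08004441127529605 c 0.47012051939964294 0.2009570151567459 r 0.02266925945878029 med [0.4718 0.2017 0.0803]
fullB 324 z 0.07994535498718447 c 0.4590468406677246 0.11745066195726395 r 0.02295202575623989 med [0.4606 0.1176 0.0802]
fullC 273 z 0.0799512928868446 c 0.46500515937805176 -0.03522801399230957 r 0.023671329021453857 med [ 0.4667 -0.0339  0.0803]
emptyA 439 z 0.050000712584700624 c 0.4684295356273651 0.04604925587773323 r 0.02937370166182518 med [0.4717 0.046  0.0502]
emptyB 373 z 0.04963962144156264 c 0.4770987629890442 -0.10979481041431427 r 0.028598779812455177 med [ 0.4791 -0.1086  0.0498]
lid top 0.07145350887186463 ((0.5180333852767944, 0.3369286358356476), (0.276140958070755, 0.09499149769544601), 85.67102813720703)
handle 0.11053196675085925 ((0.5205001831054688, 0.3619140684604645), (0.0797513797879219, 0.019294830039143562), 87.3419189453125)
foot+ 7140 0.02228736131471104 ((0.6468144059181213, 0.02752988040447235), (0.2931913733482361, 0.09822196513414383), 88.1421127319336)
lip 1483 0.039772177586035684 ((0.647150754
[... 1413 characters left out ...]
5.42858123779297)
foot+ 6306 0.012259772255912627 ((0.6495890617370605, 0.02505718171596527), (0.2906849980354309, 0.09799645841121674), 88.23607635498047)
lip 1012 0.03911279255077632 ((0.6496137976646423, 0.025066062808036804), (0.27510300278663635, 0.075280100107193), 88.14570617675781)
bowl 0.07317349636273418 ((0.5364193320274353, -0.3669407069683075), 0.10055290907621384)
tip 110 [0.6536 0.1822 0.1674] [0.6434 0.1748 0.1521] [0.6637 0.1912 0.1739]
hinge [0.6483 0.1541 0.111 ] [0.6378 0.1492 0.0855] [0.6689 0.1683 0.12  ]
tip 6 [ 0.6529 -0.1234  0.175 ] [ 0.6339 -0.1261  0.1732] [ 0.6534 -0.1177  0.1763]
hinge [ 0.6365 -0.1032  0.1104] [ 0.6295 -0.1134  0.0855] [ 0.6603 -0.1002  0.1188]
```

Request:
send_rows(
  series="0 0 0 0 0 9.71 8.5;0 0 0 0 0 9.71 8.5;0 0 0 0 0 9.71 8.5;0 0 0 0 0 9.71 8.5;0 0 0 0 0 9.71 8.5;0 0 0 0 0 9.71 8.5;0 0 0 0 0 9.71 8.5;0 0 0 0 0 0 8.5",
)

```text
clock: 2.5
tool_pos: [0.2718, 0.6721, 0.2312]
tcp_rot: [[-0.002, 1.0, 0.0], [1.0, 0.002, -0.0], [-0.0, 0.0, -1.0]]
contact_force: [0.4, 0.8, -0.0]
finger_gap: 0.992
gripper_force: 0.0
```

Request:
send_rows(
  series="-5.5 1.5 -1 0 0 0 8.5;-5.5 1.5 -1 0 0 0 8.5;-5.5 1.5 -1 0 0 0 8.5;-5.5 1.5 -1 0 0 0 8.5;-5.5 1.5 -1 0 0 0 8.5;-5.5 1.5 -1 0 0 0 8.5;-5.5 1.5 -1 0 0 0 8.5;-5.5 1.5 -1 0 0 0 8.5;-5.5 1.5 -1 0 0 0 8.5;-5.5 1.5 -1 0 0 0 8.5;0 0 0 0 0 0 8.5;0 0 0 0 0 0 8.5",
)

```text
clock: 4.0
tool_pos: [0.4219, 0.1223, 0.3315]
tcp_rot: [[-0.001, 1.0, 0.0], [1.0, 0.001, 0.001], [0.001, 0.0, -1.0]]
contact_force: [-0.5, -0.3, -0.1]
finger_gap: 0.996
gripper_force: 0.0
```

```bash
cat >> h.py <<'E'
def tops(i,d,items,rad=.045):
    p=cloud(i,d,np.ones(d.shape,bool)); out={}
    for n,((x,y),lo,hi) in items.items():
        q=p[(np.hypot(p[:,0]-x,p[:,1]-y)<rad)&(p[:,2]>lo)&(p[:,2]<hi)]
        if len(q)<20: print(n,'none'); continue
        z=np.median(q[:,2]); q=q[abs(q[:,2]-z)<.004]; (cx,cy),ra=cv2.minEnclosingCircle(q[:,:2].astype(np.float32))
        print(n,len(q),'z %.4f c %.4f %.4f r %.4f'%(z,cx,cy,ra))
def go(x,y,z,yaw=None):
    "delta in cm along tool axes from measured pose; turn about tool z (deg) to have tool y at yaw"
    s=r.get_state(); R=np.array(s['tcp_rot']); dl=R.T@(np.array([x,y,z])-s['tool_pos'])*100
    print('to',(x,y,z),'d cm',np.round(dl,2),'yaw now',np.round(np.degrees(np.arctan2(R[1,1],R[0,1])),2),'tilt',np.round(R[:,2],3),'pos',np.round(s['tool_pos'],4))
J={'fullA':((.471,.199),.07,.09),'fullB':((.46,.115),.07,.09),'fullC':((.466,-.037),.07,.09),'emptyA':((.47,.044),.04,.06),'emptyB':((.4785,-.1117),.04,.06)}
E
python3 - <<'E'
from h import *
im,d,i=shot('wrist','w1.png'); print(i['origin'],i['attitude']); tops(i,d,J); go(.471,.199,.13)
p=cloud(i,d,np.ones(d.shape,bool))
for nm,lo,hi in [('foot+',.006,.05),('lip',.034,.046)]:
    q=p[(abs(p[:,0]-.65)<.09)&(abs(p[:,1]-.02)<.17)&(p[:,2]>lo)&(p[:,2]<hi)]; print(nm,len(q),np.median(q[:,2]),cv2.minAreaRect(q[:,:2].astype(np.float32)))
print(p.min(0),p.max(0),r.get_state()['clock'],r.get_state()['contact_force'])
E
```

```text
[0.42083849 0.19863917 0.47310728] [[ 9.99995623e-01  2.72381358e-03  1.15551133e-03]
 [ 2.94451409e-03 -9.54446756e-01 -2.98366753e-01]
 [ 2.90178624e-04  2.98368850e-01 -9.54450599e-01]]
fullA 1675 z 0.0788 c 0.4692 0.1985 r 0.0220
fullB 1388 z 0.0788 c 0.4585 0.1143 r 0.0221
fullC 1047 z 0.0789 c 0.4654 -0.0375 r 0.0222
emptyA 1605 z 0.0487 c 0.4696 0.0421 r 0.0272
emptyB 1233 z 0.0487 c 0.4777 -0.1128 r 0.0273
to (0.471, 0.199, 0.13) d cm [ 7.57  4.96 20.13] yaw now 0.16 tilt [-0.  0. -1.] pos [0.4217 0.1231 0.3312]
foot+ 16058 0.020271495283603447 ((0.6472899913787842, 0.026633232831954956), (0.2897525727748871, 0.09808473289012909), 88.23091888427734)
lip 3067 0.038624618883259576 ((0.6475881338119507, 0.042508743703365326), (0.2422165870666504, 0.07583915442228317), 88.1075439453125)
[-0.04506168 -0.34457181 -0.00482867] [0.88648177 0.31767064 0.424504  ] 4.05 [-0.40261563  0.61694287 -0.83982208]
```

View pics/w1.png

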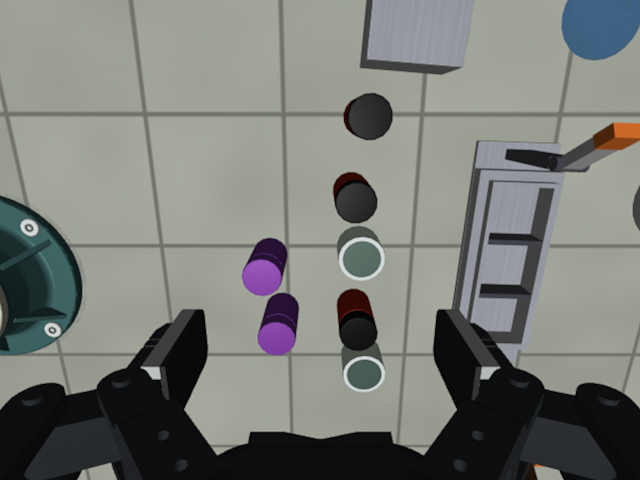

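Wrist view: jars at (371,117), (355,200), (357,330) and pots at (361,258), (363,374). These agree with the other cameras to 2 mm, so I'm grasping jar A.

Request:
send_rows(
  series="3.8 2.4 5 0 0 0 8.5;3.85 2.45 5 0 0 0 8.5;0 0 5 0 0 0 8.5;0 0 5 0 0 0 8.5;0 0 5 0 0 0 8.5;0 0 4.6 0 0 0 8.5;0 0 0 0 0 0 8.5;0 0 0 0 0 0 8.5",
)

```text
clock: 5.05
tool_pos: [0.4673, 0.1939, 0.0433]
tcp_rot: [[-0.002, 1.0, 0.001], [1.0, 0.002, 0.001], [0.001, 0.001, -1.0]]
contact_force: [-0.1, 0.2, 0.3]
finger_gap: 0.997
gripper_force: 0.0
```

Request:
send_rows(
  series="0 0 0 0 0 0 0;0 0 0 0 0 0 0;0 0 0 0 0 0 0;0 0 0 0 0 0 0;0 0 0 0 0 0 0;0 0 0 0 0 0 0",
  newtons=40,
)

```text
clock: 5.8
tool_pos: [0.4681, 0.1933, 0.0441]
tcp_rot: [[0.0, 1.0, 0.003], [1.0, -0.0, 0.002], [0.002, 0.003, -1.0]]
contact_force: [0.3, -0.5, 7.2]
finger_gap: 0.508
gripper_force: 39.9
```

```bash
python3 - <<'E'
from h import *
s=r.get_state(); print(s['finger_gap'],s['gripper_force'],s['contact_force'],s['clock']); go(.6501,.0943,.144)
E
```

```text
0.5081421300161557 39.85742390155792 [ 0.2927371  -0.54516594  7.1716748 ] 5.8
to (0.6501, 0.0943, 0.144) d cm [-9.88 18.23 -9.96] yaw now -0.03 tilt [ 0.003  0.002 -1.   ] pos [0.4681 0.1933 0.0441]
```

Request:
send_rows(
  series="0 0 -2 0 0 0 0;0 0 -4 0 0 0 0;0 0 -4 0 0 0 0;-3.5 0 0 0 0 0 0;-3.5 0 0 0 0 0 0;-3.5 2 0 0 0 0 0;0 4 0 0 0 0 0;0 4 0 0 0 0 0;0 4 0 0 0 0 0;0 4.2 0 0 0 0 0;0 0 0 0 0 0 0;0 0 0 0 0 0 0",
)

```text
clock: 7.3
tool_pos: [0.6474, 0.0877, 0.1422]
tcp_rot: [[0.0, 1.0, -0.003], [1.0, -0.0, -0.0], [-0.0, -0.003, -1.0]]
contact_force: [-0.6, 0.6, -0.9]
finger_gap: 0.504
gripper_force: 41.3
```

```bash
python3 - <<'E'
from h import *
s=r.get_state(); print(s['finger_gap'],s['gripper_force'],s['contact_force'],s['clock']); go(.6501,.0886,.0555)
im,d,i=shot('wrist','w2.png'); tops(i,d,{'A':((.65,.094),.16,.2)})
im,d,i=shot('scene'); tops(i,d,{'A':((.65,.094),.16,.2)})
E
```

```text
0.5036451683596076 41.25791251659393 [-0.60271259  0.6481896  -0.89492231] 7.3
to (0.6501, 0.0886, 0.0555) d cm [0.1  0.3  8.67] yaw now -0.02 tilt [-0.003 -0.    -1.   ] pos [0.6474 0.0877 0.1422]
A 15207 z 0.1779 c 0.6463 0.0940 r 0.0351
A 364 z 0.1786 c 0.6505 0.0993 r 0.0314
```

View pics/w2.png

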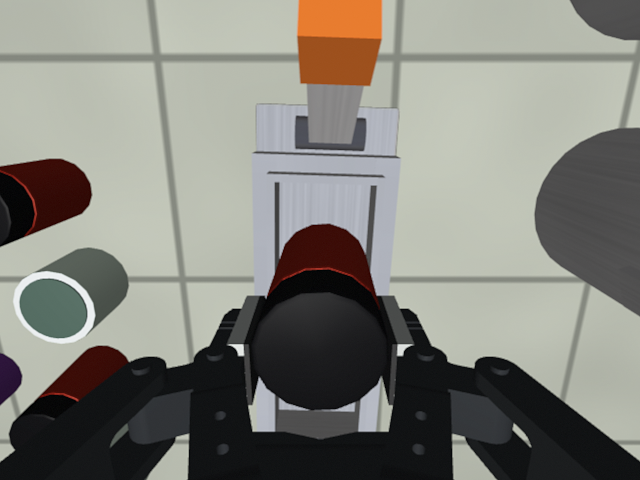

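Wrist view: jar A is held square at (320,340) above the end well, and the clamp is clear at (335,60). Lowering it.

Request:
send_rows(
  series="0.1 0.3 2 0 0 0 0;0 0 2.5 0 0 0 0;0 0 2.3 0 0 0 0;0 0 1 0 0 0 0;0 0 0.75 0 0 0 0;0 0 0 0 0 0 0;0 0 0 0 0 0 7;0 0 0 0 0 0 7;0 0 0 0 0 0 7;0 0 0 0 0 0 7",
)

```text
clock: 8.65
tool_pos: [0.6521, 0.0888, 0.0575]
tcp_rot: [[0.0, 1.0, 0.001], [1.0, -0.0, 0.0], [0.0, 0.001, -1.0]]
contact_force: [0.5, 0.7, 1.4]
finger_gap: 0.817
gripper_force: 0.0
```

Request:
send_rows(
  series="0 0 -3 0 0 0 7;0 0 -3 0 0 0 7;0 0 -4 0 0 0 8.5;0 -4 0 0 0 0 8.5;0 -5 0 0 0 0 8.5;1.5 -5 0 0 0 0 8.5;1 -4.5 0 0 0 0 8.5;0 0 0 0 0 0 8.5;0 0 0 0 0 0 8.5",
)

```text
clock: 9.78
tool_pos: [0.4682, 0.114, 0.1577]
tcp_rot: [[0.0, 1.0, 0.002], [1.0, -0.0, 0.0], [0.0, 0.002, -1.0]]
contact_force: [0.5, 0.8, 0.6]
finger_gap: 0.993
gripper_force: 0.0
```

```bash
python3 - <<'E'
from h import *
J['A']=((.65,.094),.07,.11)
for c in ['scene','top']:
    im,d,i=shot(c); tops(i,d,J)
go(.4594,.1148,.044)
E
```

```text
fullA none
fullB 325 z 0.0799 c 0.4582 0.1170 r 0.0226
fullC 271 z 0.0799 c 0.4653 -0.0347 r 0.0228
emptyA 439 z 0.0500 c 0.4702 0.0456 r 0.0278
emptyB 368 z 0.0499 c 0.4782 -0.1112 r 0.0284
A 459 z 0.0898 c 0.6535 0.0955 r 0.0231
fullA none
fullB 143 z 0.0789 c 0.4582 0.1066 r 0.0193
fullC 426 z 0.0792 c 0.4678 -0.0384 r 0.0218
emptyA 599 z 0.0488 c 0.4720 0.0416 r 0.0269
emptyB 582 z 0.0490 c 0.4801 -0.1138 r 0.0268
A 400 z 0.0890 c 0.6552 0.0931 r 0.0222
to (0.4594, 0.1148, 0.044) d cm [ 0.11 -0.99 11.35] yaw now -0.06 tilt [ 0.003  0.    -1.   ] pos [0.469  0.1137 0.1576]
```

Request:
send_rows(
  series="0.1 -1 0 0 0 0 8.5;0 0 3.5 0 0 0 8.5;0 0 4 0 0 0 8.5;0 0 3 0 0 0 8.5;0 0 0.9 0 0 0 8.5;0 0 0 0 0 0 8.5;0 0 0 0 0 0 0;0 0 0 0 0 0 0;0 0 0 0 0 0 0;0 0 0 0 0 0 0;0 0 0 0 0 0 0;0 0 0 0 0 0 0",
  newtons=40,
)

```text
clock: 11.38
tool_pos: [0.4578, 0.1151, 0.0442]
tcp_rot: [[0.0, 1.0, 0.002], [1.0, -0.0, 0.001], [0.001, 0.002, -1.0]]
contact_force: [-0.2, -0.1, 4.9]
finger_gap: 0.509
gripper_force: 39.7
```

```bash
python3 - <<'E'
from h import *
s=r.get_state(); print(s['contact_force'],s['clock']); go(.648,.0263,.144)
E
```

```text
[-0.17981634 -0.113522    4.8609272 ] 11.375
to (0.648, 0.0263, 0.144) d cm [-8.86 19.04 -9.95] yaw now -0.02 tilt [ 0.002  0.001 -1.   ] pos [0.4578 0.1151 0.0442]
```

Request:
send_rows(
  series="0 0 -2 0 0 0 0;0 0 -4 0 0 0 0;0 0 -4 0 0 0 0;-3 0 0 0 0 0 0;-3 0 0 0 0 0 0;-2.9 3 0 0 0 0 0;0 4 0 0 0 0 0;0 4 0 0 0 0 0;0 4 0 0 0 0 0;0 3.9 0 0 0 0 0;0 0 0 0 0 0 0;0 0 0 0 0 0 0",
)

```text
clock: 12.88
tool_pos: [0.6442, 0.0258, 0.1426]
tcp_rot: [[0.0, 1.0, -0.003], [1.0, -0.0, 0.0], [0.0, -0.003, -1.0]]
contact_force: [-0.4, -1.1, -2.5]
finger_gap: 0.508
gripper_force: 41.5
```

```bash
python3 - <<'E'
from h import *
go(.648,.0263,.0555)
E
```

```text
to (0.648, 0.0263, 0.0555) d cm [0.05 0.4  8.71] yaw now -0.02 tilt [-0.003  0.    -1.   ] pos [0.6442 0.0258 0.1426]
```

Request:
send_rows(
  series="0 0.2 2 0 0 0 0;0 0 2.5 0 0 0 0;0 0 2.3 0 0 0 0;0 0 1 0 0 0 0;0 0 0.8 0 0 0 0;0 0 0 0 0 0 0;0 0 0 0 0 0 7;0 0 0 0 0 0 7;0 0 0 0 0 0 7;0 0 0 0 0 0 7",
)

```text
clock: 14.12
tool_pos: [0.6481, 0.0258, 0.0575]
tcp_rot: [[0.0, 1.0, 0.001], [1.0, -0.0, 0.0], [0.0, 0.001, -1.0]]
contact_force: [-0.4, 0.4, 0.1]
finger_gap: 0.819
gripper_force: 0.0
```

Request:
send_rows(
  series="0 0 -3 0 0 0 7;0 0 -3 0 0 0 7;0 0 -4 0 0 0 8.5;0 -4 0 0 0 0 8.5;0 -5 0 0 0 0 8.5;-2.5 -5 0 0 0 0 8.5;-2.5 -4.2 0 0 0 0 8.5;-1.3 0 0 0 0 0 8.5;0 0 0 0 0 0 8.5;0 0 0 0 0 0 8.5",
)

```text
clock: 15.38
tool_pos: [0.4677, -0.0365, 0.1574]
tcp_rot: [[-0.001, 1.0, 0.002], [1.0, 0.001, 0.0], [0.0, 0.002, -1.0]]
contact_force: [-0.0, -0.3, -0.2]
finger_gap: 0.995
gripper_force: 0.0
```

```bash
python3 - <<'E'
from h import *
J['A']=((.65,.094),.07,.11);J['B']=((.648,.026),.07,.11)
for c in ['scene','top']:
    im,d,i=shot(c); tops(i,d,J,.033)
go(.466,-.0371,.044)
E
```

```text
fullA none
fullB none
fullC 271 z 0.0799 c 0.4658 -0.0349 r 0.0224
emptyA 439 z 0.0499 c 0.4694 0.0439 r 0.0284
emptyB 365 z 0.0499 c 0.4773 -0.1096 r 0.0278
A 461 z 0.0898 c 0.6524 0.0971 r 0.0229
B 416 z 0.0897 c 0.6483 0.0277 r 0.0225
fullA none
fullB none
fullC none
emptyA 495 z 0.0489 c 0.4722 0.0418 r 0.0269
emptyB none
A 403 z 0.0889 c 0.6554 0.0933 r 0.0222
B 397 z 0.0890 c 0.6501 0.0246 r 0.0219
to (0.466, -0.0371, 0.044) d cm [-0.08 -0.13 11.31] yaw now 0.09 tilt [ 0.001  0.    -1.   ] pos [ 0.4672 -0.0363  0.1571]
```

```bash
python3 - <<'E'
from h import *
im,d,i=shot('scene')
tops(i,d,{'p1':((.39,-.04),.07,.09),'p2':((.385,.03),.07,.09)},.04)
z=np.load('top0.npz'); p,c=z['p'],z['rgb']
m=(c[:,0]>c[:,1]+40)&(c[:,2]>c[:,1]+40)&(p[:,2]>.07)
for s in (1,-1):
    q=p[m&(s*(p[:,1]+.005)>0)]; print(len(q),q.min(0),q.max(0))
E
```

```text
p1 237 z 0.0797 c 0.3731 -0.0409 r 0.0228
p2 210 z 0.0799 c 0.3602 0.0349 r 0.0222
410 [0.34110804 0.01145658 0.07481008] [0.38080242 0.04994905 0.0830343 ]
409 [ 0.35340845 -0.06403391  0.07475529] [ 0.39330326 -0.02349126  0.08316089]
```

Decoy edges end at x≈0.395, so the finger backs at x≈0.409 clear them.

Request:
send_rows(
  series="-0.1 -0.1 0 0 0 0 8.5;0 0 3.5 0 0 0 8.5;0 0 4 0 0 0 8.5;0 0 3 0 0 0 8.5;0 0 0.9 0 0 0 8.5;0 0 0 0 0 0 8.5;0 0 0 0 0 0 0;0 0 0 0 0 0 0;0 0 0 0 0 0 0;0 0 0 0 0 0 0;0 0 0 0 0 0 0;0 0 0 0 0 0 0",
  newtons=40,
)

```text
clock: 17.02
tool_pos: [0.4656, -0.0381, 0.0442]
tcp_rot: [[0.0, 1.0, 0.002], [1.0, -0.0, 0.0], [0.0, 0.002, -1.0]]
contact_force: [0.6, 0.4, 4.5]
finger_gap: 0.504
gripper_force: 39.8
```

```bash
python3 - <<'E'
from h import *
s=r.get_state(); print(s['contact_force'],s['clock']); go(.6459,-.0417,.144)
E
```

```text
[0.59573904 0.40727336 4.53197492] 17.025
to (0.6459, -0.0417, 0.144) d cm [-0.35 18.05 -9.95] yaw now -0.01 tilt [ 0.002  0.    -1.   ] pos [ 0.4656 -0.0381  0.0442]
```

Request:
send_rows(
  series="0 0 -2 0 0 0 0;0 0 -4 0 0 0 0;0 0 -4 0 0 0 0;-0.4 2 0 0 0 0 0;0 4 0 0 0 0 0;0 4 0 0 0 0 0;0 4 0 0 0 0 0;0 4.1 0 0 0 0 0;0 0 0 0 0 0 0;0 0 0 0 0 0 0",
)

```text
clock: 18.27
tool_pos: [0.6443, -0.0421, 0.1427]
tcp_rot: [[0.0, 1.0, -0.002], [1.0, -0.0, 0.0], [0.0, -0.002, -1.0]]
contact_force: [-0.1, 0.0, -1.2]
finger_gap: 0.504
gripper_force: 41.5
```

```bash
python3 - <<'E'
from h import *
go(.6459,-.0417,.0555)
E
```

```text
to (0.6459, -0.0417, 0.0555) d cm [0.04 0.18 8.72] yaw now -0.02 tilt [-0.002  0.    -1.   ] pos [ 0.6443 -0.0421  0.1427]
```

Request:
send_rows(
  series="0 0 2 0 0 0 0;0 0 2.5 0 0 0 0;0 0 2.3 0 0 0 0;0 0 1 0 0 0 0;0 0 0.8 0 0 0 0;0 0 0 0 0 0 0;0 0 0 0 0 0 7;0 0 0 0 0 0 7;0 0 0 0 0 0 7;0 0 0 0 0 0 7",
)

```text
clock: 19.52
tool_pos: [0.6461, -0.0422, 0.0575]
tcp_rot: [[0.0, 1.0, 0.001], [1.0, -0.0, -0.0], [-0.0, 0.001, -1.0]]
contact_force: [-0.7, 0.4, -1.1]
finger_gap: 0.818
gripper_force: 0.0
```

Request:
send_rows(
  series="0 0 -3 0 0 0 7;0 0 -3 0 0 0 7;0 0 -4 0 0 0 8.5;0 -4 0 0 0 0 8.5;0 -4 0 0 0 0 8.5;3 -4 0 0 0 0 8.5;3 -4 0 0 0 0 8.5;2.5 -1.5 0 0 0 0 8.5;0 0 0 0 0 0 8.5;0 0 0 0 0 0 8.5",
)

```text
clock: 20.78
tool_pos: [0.4719, 0.0423, 0.1575]
tcp_rot: [[0.001, 1.0, 0.002], [1.0, -0.001, -0.0], [-0.0, 0.002, -1.0]]
contact_force: [0.2, -0.4, -0.4]
finger_gap: 0.995
gripper_force: 0.0
```

```bash
python3 - <<'E'
from h import *
J['A']=((.65,.094),.07,.11);J['B']=((.648,.026),.07,.11);J['C']=((.646,-.042),.07,.11)
for c in ['scene','top','wrist']:
    im,d,i=shot(c); tops(i,d,J,.033)
go(.4705,.043,.012)
E
```

```text
fullA none
fullB none
fullC none
emptyA 435 z 0.0499 c 0.4693 0.0444 r 0.0278
emptyB 370 z 0.0498 c 0.4784 -0.1108 r 0.0288
A 456 z 0.0898 c 0.6529 0.0965 r 0.0225
B 415 z 0.0897 c 0.6487 0.0271 r 0.0229
C 374 z 0.0898 c 0.6460 -0.0401 r 0.0232
fullA none
fullB none
fullC none
emptyA none
emptyB 586 z 0.0489 c 0.4800 -0.1136 r 0.0268
A 397 z 0.0892 c 0.6552 0.0934 r 0.0219
B 396 z 0.0892 c 0.6503 0.0247 r 0.0219
C 405 z 0.0892 c 0.6475 -0.0429 r 0.0222
fullA none
fullB none
fullC none
emptyA 4828 z 0.0488 c 0.4694 0.0414 r 0.0270
emptyB 2361 z 0.0488 c 0.4774 -0.1132 r 0.0270
A 1101 z 0.0849 c 0.6449 0.0917 r 0.0206
B 3385 z 0.0887 c 0.6468 0.0242 r 0.0223
C 2379 z 0.0884 c 0.6451 -0.0420 r 0.0225
to (0.4705, 0.043, 0.012) d cm [ 0.13 -0.16 14.53] yaw now -0.12 tilt [ 0.001 -0.001 -1.   ] pos [0.472  0.0418 0.1573]
```

Request:
send_rows(
  series="0.1 -0.1 3 0 0 0 8.5;0 0 4 0 0 0 8.5;0 0 4 0 0 0 8.5;0 0 2.4 0 0 0 8.5;0 0 1 0 0 0 8.5;0 0 0 0 0 0 8.5;0 0 0 0 0 0 0;0 0 0 0 0 0 0;0 0 0 0 0 0 0;0 0 0 0 0 0 0;0 0 0 0 0 0 0",
  newtons=40,
)

```text
clock: 22.3
tool_pos: [0.4705, 0.044, 0.0143]
tcp_rot: [[0.0, 1.0, 0.002], [1.0, -0.0, 0.0], [0.0, 0.002, -1.0]]
contact_force: [0.5, 0.1, 6.1]
finger_gap: 0.621
gripper_force: 41.4
```

```bash
python3 - <<'E'
from h import *
s=r.get_state(); print(s['contact_force'],s['finger_gap'],s['clock']); go(.5355,-.3355,.135)
E
```

```text
[0.53848156 0.12534073 6.08161926] 0.6210357545035768 22.3
to (0.5355, -0.3355, 0.135) d cm [-37.94   6.53 -12.07] yaw now -0.0 tilt [ 0.002  0.    -1.   ] pos [0.4705 0.044  0.0143]
```

Request:
send_rows(
  series="0 0 -4 0 0 0 0;0 0 -4 0 0 0 0;-2.9 0.65 -4 0 0 0 0;-5 0.8 0 0 0 0 0;-5 0.8 0 0 0 0 0;-5 0.8 0 0 0 0 0;-5 0.8 0 0 0 0 0;-5 0.8 0 0 0 0 0;-5 0.8 0 0 0 0 0;-5 1 0 0 0 0 0;0 0 0 0 0 0 0;0 0 0 0 0 0 0",
)

```text
clock: 23.8
tool_pos: [0.5338, -0.3342, 0.133]
tcp_rot: [[0.0, 1.0, -0.001], [1.0, -0.0, 0.001], [0.001, -0.001, -1.0]]
contact_force: [0.1, 1.4, -0.9]
finger_gap: 0.627
gripper_force: 42.8
```

```bash
python3 - <<'E'
from h import *
s=r.get_state(); print(s['contact_force'],s['finger_gap'],s['clock']); go(.5355,-.3355,.045)
E
```

```text
[ 0.09349282  1.44761285 -0.87444689] 0.6269003665196925 23.8
to (0.5355, -0.3355, 0.045) d cm [-0.14  0.18  8.8 ] yaw now -0.02 tilt [-0.001  0.001 -1.   ] pos [ 0.5338 -0.3342  0.133 ]
```

Request:
send_rows(
  series="0 0.1 3 0 0 0 0;0 0 3 0 0 0 0;0 0 2 0 0 0 0;0 0 0.8 0 0 0 0;0 0 0 0 0 0 0;0 0 0 0 0 0 7;0 0 0 0 0 0 7;0 0 0 0 0 0 7;0 0 0 0 0 0 7",
)

```text
clock: 24.92
tool_pos: [0.5355, -0.3353, 0.0455]
tcp_rot: [[0.0, 1.0, 0.001], [1.0, -0.0, -0.0], [-0.0, 0.001, -1.0]]
contact_force: [0.3, -0.5, -0.5]
finger_gap: 0.823
gripper_force: 0.0
```

Request:
send_rows(
  series="0 0 -3 0 0 0 7;0 0 -4 0 0 0 7;0 0 -4 0 0 0 8.5;4.5 -1.2 0 0 0 0 8.5;4.5 -1.2 0 0 0 0 8.5;4.5 -1.2 0 0 0 0 8.5;4.5 -1.1 0 0 0 0 8.5;4.2 -1.1 0 0 0 0 8.5;0 0 0 0 0 0 8.5;0 0 0 0 0 0 8.5",
)

```text
clock: 26.18
tool_pos: [0.4779, -0.1137, 0.1555]
tcp_rot: [[0.0, 1.0, 0.001], [1.0, -0.0, -0.001], [-0.001, 0.001, -1.0]]
contact_force: [0.1, 0.1, 0.4]
finger_gap: 0.996
gripper_force: 0.0
```

```bash
python3 - <<'E'
from h import *
J['bA']=((.5355,-.3355),.03,.07)
for c in ['scene','wrist']:
    im,d,i=shot(c,c+'_e.png'); tops(i,d,{k:J[k] for k in ['emptyB','bA']},.033)
go(.478,-.1125,.013)
E
```

```text
emptyB 372 z 0.0496 c 0.4783 -0.1104 r 0.0288
bA 328 z 0.0551 c 0.5351 -0.3337 r 0.0280
emptyB 4904 z 0.0489 c 0.4775 -0.1144 r 0.0271
bA none
to (0.478, -0.1125, 0.013) d cm [ 0.23 -0.02 14.25] yaw now -0.13 tilt [ 0.001 -0.001 -1.   ] pos [ 0.478  -0.1147  0.1555]
```

View pics/scene_e.png

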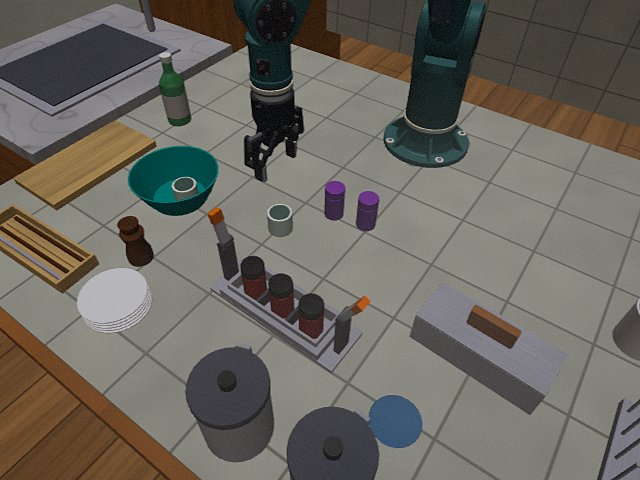

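Scene view: the jars stand in the wells at (253,272), (282,292), (312,312). The first pot is upright in the bowl at (185,187), and the second is still at (280,220).

Request:
send_rows(
  series="0.1 0 3 0 0 0 8.5;0 0 4 0 0 0 8.5;0 0 4 0 0 0 8.5;0 0 2.2 0 0 0 8.5;0 0 1 0 0 0 8.5;0 0 0 0 0 0 8.5;0 0 0 0 0 0 0;0 0 0 0 0 0 0;0 0 0 0 0 0 0;0 0 0 0 0 0 0;0 0 0 0 0 0 0",
  newtons=40,
)

```text
clock: 27.65
tool_pos: [0.478, -0.1123, 0.0143]
tcp_rot: [[0.0, 1.0, 0.002], [1.0, -0.0, -0.0], [-0.0, 0.002, -1.0]]
contact_force: [-0.5, 1.3, 6.2]
finger_gap: 0.618
gripper_force: 41.5
```

Request:
send_rows(
  series="0 0 -4 0 0 0 0;0 0 -4 0 0 0 0;-3.1 0.9 -4 0 0 0 0;-5 1 0 0 0 0 0;-5 1 0 0 0 0 0;-5 1 0 0 0 0 0;-5 1 0 0 0 0 0;-5 0.9 0 0 0 0 0;0 0 0 0 0 0 0;0 0 0 0 0 0 0",
)

```text
clock: 28.9
tool_pos: [0.5348, -0.3922, 0.1329]
tcp_rot: [[0.0, 1.0, -0.001], [1.0, -0.0, 0.002], [0.002, -0.001, -1.0]]
contact_force: [-0.6, 1.2, -0.7]
finger_gap: 0.621
gripper_force: 42.7
```

```bash
python3 - <<'E'
from h import *
s=r.get_state(); print(s['contact_force'],s['finger_gap'],s['clock']); go(.5355,-.393,.047)
E
```

```text
[-0.59029689  1.15467494 -0.71620495] 0.6207320058028841 28.9
to (0.5355, -0.393, 0.047) d cm [-0.1   0.08  8.59] yaw now -0.02 tilt [-0.001  0.002 -1.   ] pos [ 0.5348 -0.3922  0.1329]
```

Request:
send_rows(
  series="-0.1 0 3 0 0 0 0;0 0 3 0 0 0 0;0 0 2 0 0 0 0;0 0 0.6 0 0 0 0;0 0 0 0 0 0 0;0 0 0 0 0 0 7;0 0 0 0 0 0 7;0 0 0 0 0 0 7;0 0 0 0 0 0 7",
)

```text
clock: 30.02
tool_pos: [0.5354, -0.3944, 0.0475]
tcp_rot: [[0.0, 1.0, 0.0], [1.0, -0.0, -0.0], [-0.0, 0.0, -1.0]]
contact_force: [0.3, -0.8, 0.7]
finger_gap: 0.821
gripper_force: 0.0
```

Request:
send_rows(
  series="0 0 -3 0 0 0 7;0 0 -4 0 0 0 7;0 0 -4 0 0 0 8.5;4 0 -4 0 0 0 8.5;5 0 -4 0 0 0 8.5;5 0 0 0 0 0 8.5;5 0 0 0 0 0 8.5;5 0 0 0 0 0 8.5;5 0 0 0 0 0 8.5;5 0 0 0 0 0 8.5;5 0 0 0 0 0 8.5;5 0 0 0 0 0 8.5",
)

```text
clock: 31.52
tool_pos: [0.5352, 0.0461, 0.2364]
tcp_rot: [[0.0, 1.0, 0.001], [1.0, -0.0, 0.0], [0.0, 0.001, -1.0]]
contact_force: [0.8, 0.3, -0.7]
finger_gap: 0.996
gripper_force: 0.0
```

Request:
send_rows(
  series="5 0 0 0 0 0 8.5;5 0 0 0 0 0 8.5;5 0 0 0 0 0 8.5;5 0 0 0 0 0 8.5;5 0 0 0 0 0 8.5;4 -1 0 0 0 4.5 8.5;0 0 0 0 0 0 8.5;0 0 0 0 0 0 8.5",
)

```text
clock: 32.52
tool_pos: [0.5255, 0.3336, 0.2361]
tcp_rot: [[0.079, 0.997, -0.0], [0.997, -0.079, -0.001], [-0.001, 0.0, -1.0]]
contact_force: [1.1, -0.5, 0.3]
finger_gap: 0.996
gripper_force: 0.0
```

```bash
cat >> h.py <<'E'
def rects(i,d,cx,cy):
    p=cloud(i,d,np.ones(d.shape,bool)); p=p[(abs(p[:,0]-cx)<.12)&(abs(p[:,1]-cy)<.16)]
    for n,lo,hi in [('lidtop',.06,.08),('handle',.1,.12)]:
        q=p[(p[:,2]>lo)&(p[:,2]<hi)]
        if len(q)<30: print(n,'none'); continue
        z=np.median(q[:,2]); q=q[abs(q[:,2]-z)<.003]; print(n,len(q),z,cv2.minAreaRect(q[:,:2].astype(np.float32)))
E
python3 - <<'E'
from h import *
for c in ['wrist','scene','top']:
    im,d,i=shot(c,c+'_l.png'); print(c); rects(i,d,.5215,.36)
    if c=='scene': tops(i,d,{'bA':((.5355,-.3355),.03,.09),'bB':((.5355,-.393),.03,.09)},.033)
go(.5215,.36,.08); print(r.get_state()['clock'])
E
```

```text
wrist
lidtop 31409 0.07030562800478407 ((0.5202684998512268, 0.358082115650177), (0.22644975781440735, 0.09232184290885925), 85.56019592285156)
handle 2585 0.11008387507358403 ((0.520195484161377, 0.35844796895980835), (0.07907360792160034, 0.015824031084775925), 85.44112396240234)
scene
lidtop 5603 0.07148572006201293 ((0.5196208357810974, 0.36196595430374146), (0.22594423592090607, 0.0956236943602562), 85.70449829101562)
handle 452 0.11056967896283931 ((0.5206527709960938, 0.3621949255466461), (0.07948397099971771, 0.018447091802954674), 85.03541564941406)
bA 345 z 0.0549 c 0.5371 -0.3379 r 0.0309
bB 309 z 0.0551 c 0.5341 -0.3906 r 0.0297
top
lidtop 4285 0.07012811122534068 ((0.5219132900238037, 0.3536239266395569), (0.21593442559242249, 0.092072032392025), 85.62094116210938)
handle 374 0.10967065272915422 ((0.522116482257843, 0.3587120771408081), (0.07981154322624207, 0.016000479459762573), 85.5997314453125)
to (0.5215, 0.36, 0.08) d cm [ 2.71 -0.68 15.64] yaw now -4.68 tilt [ 0.    -0.001 -1.   ] pos [0.5261 0.3325 0.2364]
32.675
```

View pics/wrist_l.png

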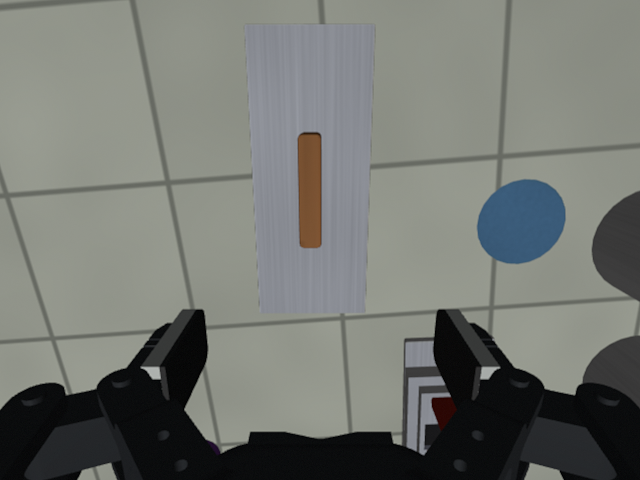

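Request:
send_rows(
  series="2.7 -0.65 0 0 0 0 6;0 0 4 0 0 0 6;0 0 4 0 0 0 6;0 0 4 0 0 0 6;0 0 2.5 0 0 0 6;0 0 1 0 0 0 6;0 0 0 0 0 0 6;0 0 0 0 0 0 6",
)

```text
clock: 33.67
tool_pos: [0.5222, 0.3622, 0.0825]
tcp_rot: [[0.079, 0.997, 0.002], [0.997, -0.079, 0.001], [0.001, 0.002, -1.0]]
contact_force: [0.2, -0.2, 0.3]
finger_gap: 0.705
gripper_force: 0.0
```

Request:
send_rows(
  series="0 0 0 0 0 0 0;0 0 0 0 0 0 0;0 0 0 0 0 0 0;0 0 0 0 0 0 0;0 0 0 0 0 0 0;0 0 0 0 0 0 0;0 0 0 0 0 0 0",
  newtons=70,
)

```text
clock: 34.55
tool_pos: [0.5209, 0.3623, 0.0817]
tcp_rot: [[0.078, 0.997, -0.0], [0.997, -0.078, 0.001], [0.001, -0.0, -1.0]]
contact_force: [-2.1, -0.1, 5.3]
finger_gap: 0.175
gripper_force: 68.5
```

```bash
python3 - <<'E'
from h import *
s=r.get_state(); print(s['contact_force'],s['finger_gap'],s['clock']); go(.648,.0263,.2)
E
```

```text
[-2.05526229 -0.09896185  5.3159426 ] 0.17517092462004033 34.55
to (0.648, 0.0263, 0.2) d cm [-32.5   15.3  -11.85] yaw now -4.49 tilt [-0.     0.001 -1.   ] pos [0.5209 0.3623 0.0817]
```

Request:
send_rows(
  series="0 0 -1 0 0 0 0;0 0 -3 0 0 0 0;0 0 -4 0 0 0 0;0 0 -4 0 0 0 0;0 0 -4 0 0 0 0;0 0 0 0 0 -2.7 0;0 0 0 0 0 0 0;0 0 0 0 0 0 0",
)

```text
clock: 35.55
tool_pos: [0.5202, 0.3615, 0.2401]
tcp_rot: [[0.032, 0.999, -0.002], [0.999, -0.032, -0.002], [-0.002, -0.002, -1.0]]
contact_force: [-0.0, -0.1, -3.4]
finger_gap: 0.173
gripper_force: 68.7
```

```bash
python3 - <<'E'
from h import *
s=r.get_state(); print(s['contact_force'],s['wrist_torque'],s['finger_gap'],s['gripper_force'],s['clock']); go(.648,.029,.2422)
E
```

```text
[-0.02276453 -0.06681338 -3.42396626] [0.00588877 0.00141539 0.05200595] 0.17273243193203255 68.66503715515137 35.55
to (0.648, 0.029, 0.2422) d cm [-32.82  13.85  -0.18] yaw now -1.86 tilt [-0.002 -0.002 -1.   ] pos [0.5202 0.3615 0.2401]
```

Request:
send_rows(
  series="-2 0 0 0 0 0 0;-4 0 0 0 0 0 0;-4 0 0 0 0 0 0;-4 0 0 0 0 0 0;-4 0 0 0 0 0 0;-4 0 0 0 0 0 0;-4 0 0 0 0 0 0;-4 0 0 0 0 0 0;-2.8 2 0 0 0 0 0;0 3 0 0 0 0 0;0 3 0 0 0 0 0;0 3 0 0 0 0 0",
)

```text
clock: 37.05
tool_pos: [0.6203, 0.0286, 0.2408]
tcp_rot: [[0.034, 0.999, -0.002], [0.999, -0.034, -0.001], [-0.001, -0.002, -1.0]]
contact_force: [-0.0, -0.1, -4.5]
finger_gap: 0.174
gripper_force: 68.9
```

Request:
send_rows(
  series="0 2 0 0 0 0 0;0 0.7 0 0 0 0 0;0 0 0 0 0 0 0;0 0 0 0 0 0 0;0 0 0 0 0 0 0",
)

```text
clock: 37.67
tool_pos: [0.6467, 0.0299, 0.2412]
tcp_rot: [[0.032, 0.999, -0.001], [0.999, -0.032, 0.0], [0.0, -0.001, -1.0]]
contact_force: [0.1, 0.7, -3.5]
finger_gap: 0.176
gripper_force: 68.9
```

```bash
python3 - <<'E'
from h import *
go(.648,.029,.2422)
z0=r.get_state()['tool_pos'][2]
for c in ['scene','top','wrist']:
    im,d,i=shot(c,c+'_m.png'); p=cloud(i,d,np.ones(d.shape,bool)); p=p[(abs(p[:,0]-.648)<.12)&(abs(p[:,1]-.026)<.16)]
    q=p[(p[:,2]>.215)&(p[:,2]<.245)]; 
    if len(q)>50: z=np.median(q[:,2]); q=q[abs(q[:,2]-z)<.004]; print(c,len(q),z,cv2.minAreaRect(q[:,:2].astype(np.float32)),q.min(0),q.max(0))
E
```

```text
to (0.648, 0.029, 0.2422) d cm [-0.08  0.13 -0.1 ] yaw now -1.82 tilt [-0.001  0.    -1.   ] pos [0.6467 0.0299 0.2412]
scene 5045 0.23075942585287312 ((0.6461101174354553, 0.02972206473350525), (0.22773337364196777, 0.0942462608218193), 88.0897445678711) [ 0.59646097 -0.08535105  0.22676129] [0.69589883 0.14466557 0.23474188]
top 3256 0.2299519524332012 ((0.647053599357605, -0.01622007042169571), (0.1394314020872116, 0.09286130219697952), 88.41937255859375) [ 0.598955   -0.08662996  0.2260916 ] [0.69356332 0.05472644 0.2339095 ]
wrist 69283 0.22984236327303903 ((0.6470845341682434, 0.049183204770088196), (0.18076717853546143, 0.09280085563659668), 88.25590515136719) [ 0.59999752 -0.04153408  0.22687682] [0.69597588 0.14072679 0.23383924]
```

View pics/top_m.png

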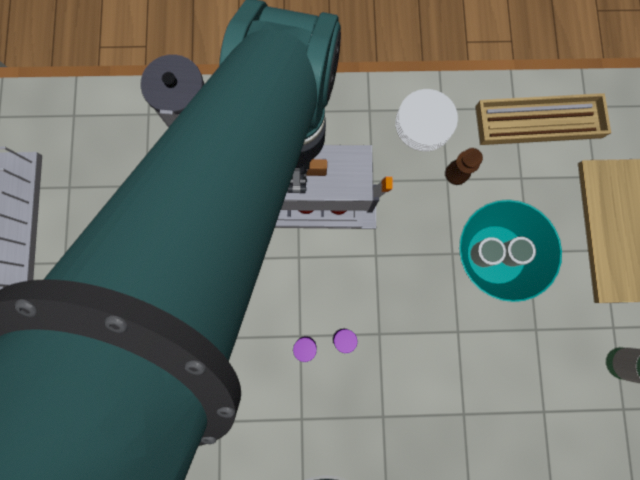

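View pics/scene_m.png

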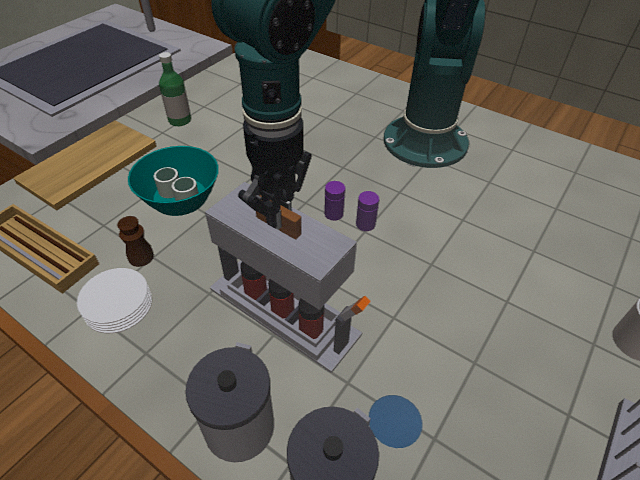

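Top and scene views: the lid hangs level and square over the caddy, at (330,175) in the top view, and both clamps lean clear. Both pots are in the bowl at (492,251) and (521,251). I'm applying a 1 mm correction and lowering.

Request:
send_rows(
  series="-0.1 0.1 2 0 0 0 0;0 0 3 0 0 0 0;0 0 3 0 0 0 0;0 0 2 0 0 0 0;0 0 0.5 0 0 0 0;0 0 0 0 0 0 0;0 0 0 0 0 0 0",
)

```text
clock: 38.7
tool_pos: [0.6497, 0.0286, 0.1374]
tcp_rot: [[0.032, 0.999, 0.002], [0.999, -0.032, 0.0], [0.0, 0.002, -1.0]]
contact_force: [-0.1, 0.3, -3.8]
finger_gap: 0.177
gripper_force: 68.8
```

```bash
python3 - <<'E'
from h import *
go(.648,.029,.1097); print(r.get_state()['contact_force'])
for c in ['scene','wrist']:
    im,d,i=shot(c,c+'_n.png'); p=cloud(i,d,np.ones(d.shape,bool)); p=p[(abs(p[:,0]-.648)<.12)&(abs(p[:,1]-.026)<.16)]
    q=p[(p[:,2]>.118)&(p[:,2]<.133)]; 
    if len(q)>50: z=np.median(q[:,2]); q=q[abs(q[:,2]-z)<.003]; print(c,len(q),z,cv2.minAreaRect(q[:,:2].astype(np.float32)),q.min(0),q.max(0))
E
```

```text
to (0.648, 0.029, 0.1097) d cm [ 0.03 -0.18  2.77] yaw now -1.82 tilt [ 0.002  0.    -1.   ] pos [0.6497 0.0286 0.1374]
[-0.08013008  0.29187539 -3.76309429]
scene 4481 0.12703851804361693 ((0.6493604779243469, 0.030805401504039764), (0.29014891386032104, 0.09346410632133484), 88.2465591430664) [ 0.59938013 -0.11434321  0.12405076] [0.69878231 0.17560367 0.13000771]
wrist 69262 0.12587257625299222 ((0.6494888067245483, 0.04791916161775589), (0.18065619468688965, 0.09269022941589355), 88.33547973632812) [ 0.60226671 -0.04239296  0.12287609] [0.69825416 0.13942105 0.12884811]
```

View pics/scene_n.png

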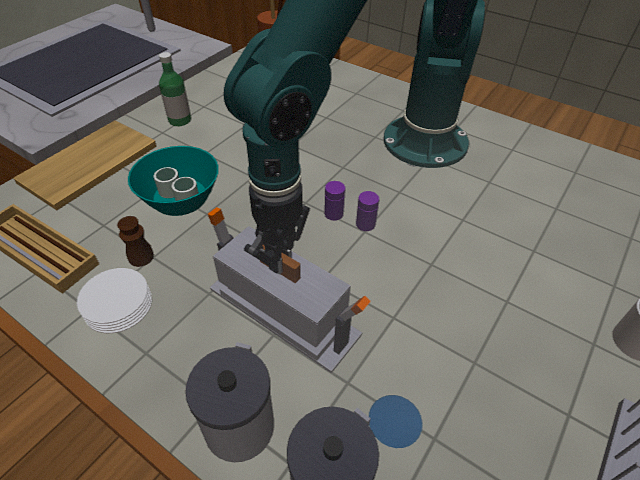

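Scene view: the lid is level over the jars at (282,285), both clamps clear. It is about 1.7 mm far in x, so I'm correcting that and seating it.

Request:
send_rows(
  series="0 -0.17 0 0 0 0 0;0 0 0.5 0 0 0 0;0 0 0.5 0 0 0 0;0 0 0.5 0 0 0 0;0 0 0.4 0 0 0 0;0 0 0.4 0 0 0 0;0 0 0.2 0 0 0 0;0 0 0 0 0 0 0;0 0 0 0 0 0 0",
)

```text
clock: 39.92
tool_pos: [0.6471, 0.0288, 0.1114]
tcp_rot: [[0.032, 0.999, 0.0], [0.999, -0.032, -0.0], [-0.0, 0.0, -1.0]]
contact_force: [-0.4, -0.2, -3.9]
finger_gap: 0.173
gripper_force: 69.0
```

Request:
send_rows(
  series="0 0 0.1 0 0 0 0;0 0 0.1 0 0 0 0;0 0 0 0 0 0 0;0 0 0 0 0 0 0",
)

```text
clock: 40.42
tool_pos: [0.647, 0.0289, 0.1098]
tcp_rot: [[0.032, 0.999, 0.0], [0.999, -0.032, 0.0], [0.0, 0.0, -1.0]]
contact_force: [-2.6, 0.5, 2.1]
finger_gap: 0.179
gripper_force: 69.8
```

Request:
send_rows(
  series="0 0 0 0 0 0 3;0 0 0 0 0 0 3;0 0 0 0 0 0 3;0 0 0 0 0 0 3;0 0 -2 0 0 0 4;0 0 -3 0 0 0 5;0 0 -4 0 0 0 5;0 0 -5 0 0 0 5;0 0 0 0 0 0 5",
)

```text
clock: 41.55
tool_pos: [0.6504, 0.0279, 0.2554]
tcp_rot: [[0.032, 0.999, 0.011], [0.999, -0.032, 0.001], [0.001, 0.011, -1.0]]
contact_force: [-0.2, -0.3, 0.3]
finger_gap: 0.581
gripper_force: 0.0
```

```bash
python3 - <<'E'
from h import *
np.set_printoptions(precision=4,suppress=True)
go(.648,.029,.25)
for c in ['scene','top','wrist']:
    im,d,i=shot(c,c+'_o.png'); p=cloud(i,d,np.ones(d.shape,bool)); hsv=cv2.cvtColor(im,cv2.COLOR_RGB2HSV)[d>0]
    m=(abs(p[:,0]-.648)<.07)&(abs(p[:,1]-.026)<.116)
    q=p[m&(p[:,2]>.09)&(p[:,2]<.105)]; z=np.median(q[:,2]); q=q[abs(q[:,2]-z)<.003]; print(c,len(q),z,cv2.minAreaRect(q[:,:2].astype(np.float32)))
    A=np.c_[q[:,:2]-q[:,:2].mean(0),np.ones(len(q))]; print('slope',np.linalg.lstsq(A,q[:,2],rcond=None)[0])
    o=(hsv[:,0]<16)&(hsv[:,0]>5)&(hsv[:,1]>180)&(hsv[:,2]>120)
    for s in (1,-1):
        q=p[o&(abs(p[:,0]-.65)<.06)&(abs(p[:,1]-.026-s*.17)<.06)&(p[:,2]>.12)]
        if len(q)>4: print('tip',s,len(q),np.median(q,0),q.min(0),q.max(0))
E
```

```text
to (0.648, 0.029, 0.25) d cm [ 0.1  -0.25  0.54] yaw now -1.85 tilt [ 0.011  0.001 -1.   ] pos [0.6504 0.0279 0.2554]
scene 4706 0.09932987106220231 ((0.6461055874824524, 0.028736218810081482), (0.22655339539051056, 0.09377377480268478), 88.12244415283203)
slope [-0.001   0.0003  0.0994]
tip 1 101 [0.653  0.1904 0.1699] [0.6419 0.182  0.1647] [0.6642 0.1956 0.1738]
tip -1 51 [ 0.6432 -0.1195  0.1751] [ 0.6301 -0.1262  0.1725] [ 0.6534 -0.113   0.1776]
top 2809 0.0983200135232698 ((0.6475400924682617, -0.008248254656791687), (0.15575754642486572, 0.09285280853509903), 88.1535873413086)
slope [-0.0004 -0.0007  0.0984]
tip -1 8 [ 0.6398 -0.1192  0.1746] [ 0.6329 -0.1252  0.1689] [ 0.6531 -0.1155  0.1751]
wrist 31277 0.09680838984164591 ((0.6452087163925171, 0.02542690932750702), (0.2262350618839264, 0.092289999127388), 88.25033569335938)
slope [-0.0021 -0.0005  0.0968]
```

The lid is home: its top is at 0.099 m and level. Now the left clamp: fingers shut, go outside it, sweep inwards and press down.

Request:
send_rows(
  series="4 0 0 0 0 0 0;4 0 0 0 0 0 0;4 0 0 0 0 0 0;4 0 0 0 0 0 0;4.7 -0.3 0 0 0 0 0;0 0 3 0 0 0 0;0 0 4 0 0 0 0;0 0 3.5 0 0 0 0;0 0 0 0 0 0 0;0 0 0 0 0 0 0",
)

```text
clock: 42.95
tool_pos: [0.6509, 0.2357, 0.1446]
tcp_rot: [[0.032, 0.999, 0.0], [0.999, -0.032, -0.0], [-0.0, 0.0, -1.0]]
contact_force: [0.7, -0.4, 0.4]
finger_gap: 0.002
gripper_force: 0.0
```

```bash
python3 - <<'E'
from h import *
s=r.get_state();print(s['finger_gap'],s['contact_force'],s['clock']); go(.652,.14,.15)
E
```

```text
0.0024115868233535506 [ 0.68183731 -0.42079827  0.35982774] 42.95
to (0.652, 0.14, 0.15) d cm [-9.56  0.42 -0.54] yaw now -1.84 tilt [ 0. -0. -1.] pos [0.6509 0.2357 0.1446]
```

Request:
send_rows(
  series="-2 0.4 -0.5 0 0 0 0;-2 0 0 0 0 0 0;-2 0 0 0 0 0 0;-2 0 0 0 0 0 0;-1.6 0 0 0 0 0 0;-1.2 0 1 0 0 0 0;-1.2 0 1 0 0 0 0;-0.8 0 0.6 0 0 0 0;0 0 0.5 0 0 0 0;0 0 0.4 0 0 0 0;0 0 0 0 0 0 0;0 0 0 0 0 0 0",
)

```text
clock: 44.45
tool_pos: [0.6505, 0.1085, 0.1142]
tcp_rot: [[0.031, 1.0, 0.0], [1.0, -0.031, 0.0], [0.0, 0.0, -1.0]]
contact_force: [-0.3, 0.9, 0.2]
finger_gap: -0.002
gripper_force: 0.0
```

Request:
send_rows(
  series="0 0 0.1 0 0 0 0;0 0 0.1 0 0 0 0;0 0 0 0 0 0 0",
)

```text
clock: 44.82
tool_pos: [0.6507, 0.1082, 0.1131]
tcp_rot: [[0.031, 1.0, 0.0], [1.0, -0.031, 0.001], [0.001, 0.0, -1.0]]
contact_force: [-2.3, -0.1, 4.0]
finger_gap: -0.0
gripper_force: 2.4
```

Request:
send_rows(
  series="0 0 -3 0 0 0 0;0 0 -4 0 0 0 0;0 0 -4 0 0 0 0;-4 0 -3 0 0 0 0;-5 0 0 0 0 0 0;-5 0 0 0 0 0 0;0 0 0 0 0 0 0;0 0 0 0 0 0 0",
)

```text
clock: 45.82
tool_pos: [0.6459, -0.0317, 0.252]
tcp_rot: [[0.032, 0.999, -0.0], [0.999, -0.032, 0.001], [0.001, -0.0, -1.0]]
contact_force: [-0.5, 0.9, 0.4]
finger_gap: 0.002
gripper_force: 0.0
```

```bash
cat >> h.py <<'E'
def pads(cams):
    for c in cams:
        im,d,i=shot(c); p=cloud(i,d,np.ones(d.shape,bool)); hsv=cv2.cvtColor(im,cv2.COLOR_RGB2HSV)[d>0]
        o=(hsv[:,0]<16)&(hsv[:,0]>5)&(hsv[:,1]>180)&(hsv[:,2]>120)&(abs(p[:,0]-.65)<.06)
        for s in (1,-1):
            q=p[o&(s*(p[:,1]-.026)>.045)&(abs(p[:,1]-.026)<.21)&(p[:,2]>.095)]
            if len(q)>4: print(c,'tip',s,len(q),np.round(np.median(q,0),4),np.round(q.min(0),4),np.round(q.max(0),4))
E
python3 - <<'E'
from h import *
pads(['scene','top','wrist']); go(.644,-.184,.15); print(r.get_state()['clock'])
E
```

```text
scene tip 1 133 [0.65   0.1004 0.1133] [0.6392 0.0894 0.1108] [0.6605 0.1107 0.117 ]
scene tip -1 51 [ 0.6426 -0.1195  0.1753] [ 0.6321 -0.1255  0.1735] [ 0.6531 -0.1117  0.179 ]
top tip -1 9 [ 0.6425 -0.1161  0.1727] [ 0.6331 -0.1245  0.1679] [ 0.652  -0.1153  0.1753]
wrist tip 1 338 [0.6526 0.1035 0.1121] [0.6397 0.086  0.11  ] [0.6597 0.1074 0.1141]
to (0.644, -0.184, 0.15) d cm [-15.42   0.23  10.17] yaw now -1.64 tilt [-0.     0.001 -1.   ] pos [ 0.6462 -0.0299  0.2518]
45.975
```

Left clamp is flat, its pad top at 0.113 m. Now the right one.

Request:
send_rows(
  series="-4 0.2 0 0 0 0 0;-4 0 0 0 0 0 0;-4 0 0 0 0 0 0;-3.4 0 0 0 0 0 0;0 0 3 0 0 0 0;0 0 4 0 0 0 0;0 0 3.2 0 0 0 0;0 0 0 0 0 0 0;0 0 0 0 0 0 0",
)

```text
clock: 47.1
tool_pos: [0.6443, -0.1858, 0.1512]
tcp_rot: [[0.03, 1.0, 0.002], [1.0, -0.03, -0.001], [-0.0, 0.002, -1.0]]
contact_force: [0.3, -0.8, 0.3]
finger_gap: -0.0
gripper_force: 0.0
```

Request:
send_rows(
  series="2 0 0 0 0 0 0;2 0 0 0 0 0 0;2 0 0 0 0 0 0;2 0 0 0 0 0 0;1.6 0 0 0 0 0 0;1.2 0 1 0 0 0 0;1.2 0 1 0 0 0 0;0.8 0 0.6 0 0 0 0;0 0 0.5 0 0 0 0;0 0 0.3 0 0 0 0;0 0 0 0 0 0 0;0 0 0 0 0 0 0",
)

```text
clock: 48.6
tool_pos: [0.6472, -0.0588, 0.1163]
tcp_rot: [[0.032, 0.999, 0.0], [0.999, -0.032, -0.0], [-0.0, 0.0, -1.0]]
contact_force: [0.0, 0.5, -0.8]
finger_gap: -0.0
gripper_force: 0.0
```

```bash
python3 - <<'E'
from h import *
s=r.get_state();print(s['finger_gap'],s['contact_force'],s['clock']); go(.644,-.0555,.1132)
E
```

```text
-9.442302746303318e-06 [ 0.01749826  0.47139267 -0.83572361] 48.6
to (0.644, -0.0555, 0.1132) d cm [ 0.32 -0.33  0.31] yaw now -1.86 tilt [ 0. -0. -1.] pos [ 0.6472 -0.0588  0.1163]
```

Request:
send_rows(
  series="0.3 -0.2 0.1 0 0 0 0;0 0 0.1 0 0 0 0;0 0 0.1 0 0 0 0;0 0 0 0 0 0 0;0 0 0 0 0 0 0",
)

```text
clock: 49.22
tool_pos: [0.6453, -0.0551, 0.1132]
tcp_rot: [[0.032, 0.999, 0.0], [0.999, -0.032, -0.0], [-0.0, 0.0, -1.0]]
contact_force: [-0.0, 1.0, 0.3]
finger_gap: 0.001
gripper_force: 0.1
```

Request:
send_rows(
  series="0 0 -3 0 0 0 0;0 0 -4 0 0 0 0;0 0 -4 0 0 0 0;0 0 -4 0 0 0 0;0 -4 0 0 0 0 0;0 -5 0 0 0 0 0;0 -5 0 0 0 0 0;0 0 0 0 0 0 0;0 0 0 0 0 0 0",
)

```text
clock: 50.35
tool_pos: [0.5062, -0.0507, 0.2637]
tcp_rot: [[0.032, 0.999, 0.002], [1.0, -0.032, 0.0], [0.0, 0.002, -1.0]]
contact_force: [-0.3, -0.3, 0.4]
finger_gap: -0.002
gripper_force: 0.0
```

```bash
python3 - <<'E'
from h import *
pads(['scene','top','wrist'])
for c in ['scene','top']:
    im,d,i=shot(c,c+'_z.png'); p=cloud(i,d,np.ones(d.shape,bool))
    q=p[(abs(p[:,0]-.648)<.07)&(abs(p[:,1]-.026)<.116)&(p[:,2]>.094)&(p[:,2]<.104)]; print(c,np.median(q[:,2]),cv2.minAreaRect(q[:,:2].astype(np.float32)))
    tops(i,d,{'bA':((.5355,-.3355),.03,.09),'bB':((.5355,-.393),.03,.09)},.033)
print(r.get_state()['clock'],r.get_state()['contact_force'])
E
```

```text
scene tip 1 133 [0.6496 0.0999 0.1134] [0.6383 0.0893 0.1105] [0.6611 0.1113 0.1159]
scene tip -1 111 [ 0.6449 -0.0451  0.1132] [ 0.6337 -0.0565  0.1111] [ 0.6554 -0.0338  0.1156]
wrist tip 1 431 [0.6484 0.0897 0.1118] [0.6375 0.0857 0.1092] [0.6597 0.0938 0.1146]
wrist tip -1 796 [ 0.6437 -0.0486  0.112 ] [ 0.6324 -0.0609  0.105 ] [ 0.6549 -0.0374  0.1143]
scene 0.09942434855430998 ((0.6462517380714417, 0.026501432061195374), (0.23132888972759247, 0.0945921465754509), 88.56198120117188)
bA 332 z 0.0549 c 0.5359 -0.3374 r 0.0310
bB 306 z 0.0550 c 0.5337 -0.3900 r 0.0297
top 0.09835582087611472 ((0.6496533751487732, 0.052055247128009796), (0.17744366824626923, 0.09317710995674133), 88.31454467773438)
bA 583 z 0.0548 c 0.5381 -0.3372 r 0.0274
bB 596 z 0.0548 c 0.5358 -0.3918 r 0.0318
50.6 [-0.41720668 -0.19620477 -0.20602137]
```

View pics/scene_z.png

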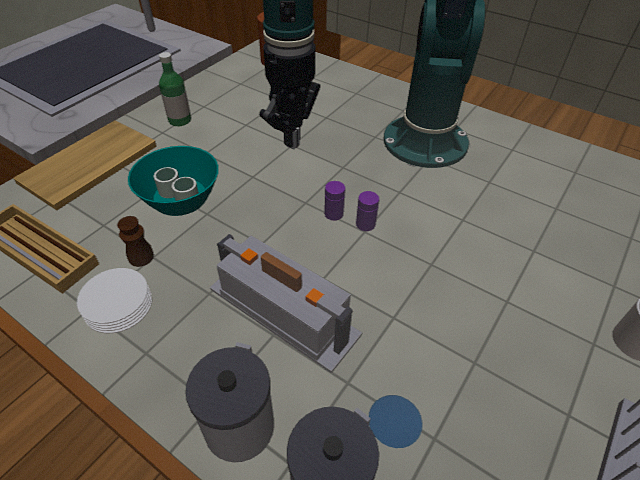

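Scene view: the lid is home, with both orange pads flat at (249,256) and (314,296). Both pots are in the bowl at (167,181) and (185,188), the dish and mill haven't moved, and the arm is clear.

```bash
python3 -c "
from station import r
print(r.finish_job())"
```

```text
the job is handed in; nothing more can be done
None
```

The job is handed in, though it returned no verdict: three full jars are in the wells, the lid is home with both clamps flat, both empty pots are in the bowl, and the soy dish and pepper mill look unmoved in the final picture.

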